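# Load a cheese mould into the screw press and snug it down

## Robot

A 6-joint arm with a two-finger parallel gripper is mounted at the origin on the work surface. World frame = base frame: x ahead of the robot, y to its left, z up, the work surface at z = 0. Lengths are in m, angles in rad, forces in N, time in s.
With the tool pointing down it reaches from about 0.35 to 0.725 m from the base axis. Payload 6 kg.
Tool frame: the origin (TCP) lies between the finger pads; the fingertips stand tip_extent ahead of it and the grasp point (between the pads) lies 2 mm behind it (tip_extent is the distance from the TCP to the fingertips, in m); z points along the fingers, y is the line along which they close (so a half turn about z gives the same grasp; the last joint's range is limited). The gripper opens to 85 mm and grips with 20 to 120 N. Pads are 22 mm wide; open, the fingers measure 114 mm over their backs; the gripper's body (76 mm by 85 mm) begins 54 mm behind the grasp point. The pads swing forward as they close: fully open they stand 13 mm farther back than shut.
Start: joints at [1.532, 0.04, 0.085, 0, -1.615, -0.334], TCP at [0.219, 0.559, 0.222] pointing down, gripper open.
Joint ranges: [-2.56, 2.56], [-1.29, 2.01], [-1.08, 1.49], [-3.29, 1.98], [-2.81, -0.18], [-2.99, 2.99]. Speed limits (rad/s): [2.57, 2.57, 3.01, 3.14, 3.14, 3.14].

## Interface

Orientations are given as a unit quaternion [x, y, z, w].
In Python, from bench import get_obs, camera, camera_info, job_done, tip_extent gives the robot as it stands. The module is installed in compiled form; this text tells all that it offers.
- The arm moves only by the tool send_rows, never from a script. Its argument "plan" is a list of rows, each a list of 7 numbers: the finger opening in cm, from 0 to 8.54, then the shift along the world's x, y, z in cm, then the turn, a rotation vector about the world's x, y, z in degrees. In form: [[fingers, tx, ty, tz, wx, wy, wz], ...]. A call has exactly 8 rows; each row shifts and turns the commanded pose from where the row before left it; what a row does not reach is not made up. A row lasts 1/12 s, in which the tool goes at most 41.7 mm and 7.16 degrees, less where a joint would pass 70% of its speed; a pose out of reach is approached as far as the arm can. A call is refused whole if a number of a shift passes 4.17 or a number of a turn 7.16, either way. A call with a gripper value outside its range is refused whole. The fingers move at their own pace and stop on an object; "force" is the grip in N (left out, the last holds). Time passes only in rows, so rows that do not move let the fingers close, or fill a call up. It gives the time, the measured TCP pose, the force, the opening and the grip force at its end, in the units of the state.
- get_obs(): the state, without advancing time (a new reading comes with each control period).
- camera(name): name is "scene" or "side" or "wrist"; returns (picture, depth): 480x640x3 uint8, red, green, blue; 480x640 float32, m along the optical axis (not along the pixel's ray), 0 where there is no reading.
- camera_info(name): a dict with "K" (3x3 intrinsics, pixels), "xyz" and "rotation" of the camera in the world. Camera axes: x right, y up, looking along -z (the intrinsics and any distortion apply to the point x, -y, -z); pixel columns grow to the right and rows downward; lengths in m; the calibration is good to about 2 mm. A picture is of the moment at which its call begins: read the wrist's pose just before it. camera_info takes no time and is no camera call; for the wrist camera it gives the pose at the moment of the call.
- job_done(): hands the job in; it is judged then, once.
The state is a dict: "t": time; "q": joint angles; "joint_velocities": joint speeds; "joint_torque": joint torques, N m; "eef_pos": TCP position; "eef_rot": TCP orientation; "force": force on the tool from outside, world axes, zero at the start; "ft_torque": the same for the moment, N m; "grip_width": opening from 0.0 (shut) to 1.0 (fully open); "grip_force": force on a finger pad.
Only numpy, scipy, OpenCV 4.12 (cv2) and the standard library are available. Lean on these libraries where they do the work, as an engineer would, in place of code of your own. Each camera call takes 0.05 s, during which the arm holds its last target. There are 200 camera calls.

## Task

Set the wooden follower, knob up, flat on the cheese inside the white mould, then slide the drip tray with the mould fully home against the stop of the press so that the mould stands centred under the screw. Wind the crank clockwise (seen from above) until the screw's foot meets the follower's knob and snug it: clearly firm, but do not crank it down hard. Leave the press shut like that, let go, and leave the jar, mug and spoon where they are.

Things in the scene. Friction and masses are not known exactly. Their poses are not given: they have to be found in the camera images.
- press: Fixed cheese press. Origin on the counter under the screw's axis. Beech board 20 mm thick, x -210 to +75, y +-100 mm; loading side -x. Posts 14 mm thick at y = +-85 mm. Beam over them along y, 40 mm deep, z 172 to 198 mm; nuts to 214. On the board two battens 10 mm high, inner faces at y = +-60.5 mm, lead the tray along x to a stop bar 14 mm high, face at x = +58.5 mm.
- tray: Loose steel drip tray, 116 x 116 x 12 mm, 4 mm floor and walls, on the press board (underside 20 mm above the counter), x along the press's x. Origin: centre of its underside. Loop handle of 10 mm bar to -x: cross bar along y, 70 mm long, middle at x -150, y 0, z 30 mm, to be pinched from above. Starts 120 to 140 mm out on the press's -x side; home, its origin is at the press's x = 0, y = 0.
- mould: White plastic cheese mould, an open round tub: outer diameter 98, inner 88, 62 mm high, about 0.33 kg with the firm cream-coloured cheese in it, whose flat top is 40 mm above the mould's underside (22 mm below the rim). Origin: centre of its underside. Stands loose on the tray's floor (24 mm above the counter) and travels with the tray.
- follower: Loose wooden follower (pressing lid), about 0.14 kg: disc 80 mm in diameter, 12 mm thick, with a round knob 48 mm in diameter and 34 mm high on it; 46 mm high in all. Origin: centre of the disc's underside. Starts knob up on the counter. In place the disc lies on the cheese and the knob's top stands 24 mm above the mould's rim, 110 mm above the counter.
- foot: Round steel foot on the screw's lower end, 42 mm in diameter, turning with it; a stiff coil spring above it gives 1 mm for each 15 N. Origin: centre of its flat lower face, on the screw's axis; 128 mm above the counter when screw is 0 and the spring is slack, and 1.27 mm lower for each radian.
- crank_grip (a point): Middle of the crank's upright black grip: a free-spinning cylinder 22 mm in diameter, 50 mm high, 50 mm from the screw's axis; it can be held without turning the hand while it is led round. The crank arm lies under its lower end. 152 mm above the foot's face, sinking with it. At screw = 0 it lies from the axis towards the press's +x.
- screw (a joint): Crank angle, rad; grows clockwise seen from above, lowering the foot 8 mm a turn. Starts at 1 to 8. Stays where it is left. Runs freely at about 2 N on the grip; once the foot bears on the follower, it grows steadily stiffer, by 2 to 3 N for each further radian (about 18 N more under the foot). Snug is 5 to 12 N at the grip (25 to 60 N under the foot).
- jar: Bystander: amber glass spice jar with black lid, 60 mm in diameter, 105 mm high. Origin: centre of its underside.
- mug: Bystander: white mug, 76 mm in diameter, 85 mm high, handle to its +y. Origin: centre of its underside.
- spoon: Bystander: wooden spoon lying on the counter, 220 mm long along its x. Origin: under its middle.
There are look-alikes about, which are no part of the job. There is more than one size of the tray; the job needs the larger. Several things have the shape of the follower; the one meant has the colours described above.

How it is judged:
On the way, in this order (a step that is already met when the one before it is completed fails the run):
1. the follower lies flat on the cheese inside the mould, while the mould is still out in front (horizontal distance between follower and mould below 0.007 m and z of follower in the frame of mould between 0.034 and 0.0435 m and angle between the z axis of follower and the z axis of mould, either way round below 0.06 rad), for 0.3 s.
2. the tray is home against the stop with the mould under the screw and the follower still in place (all of step 1 and x of tray in the frame of press between -0.006 and 0.005 m and horizontal distance between mould and foot below 0.011 m and angle between mould's own z axis and vertical below 0.06 rad), for 0.2 s.
At the end, for the whole second after the job is handed in: The follower lies flat (within 0.06 rad) on the cheese in the mould, the tray is home (within 6 mm of the stop), the mould stands upright with its centre within 11 mm of the screw's axis, the foot presses on the follower with 18 to 80 N, and all is at rest (all of step 2 and contact force between foot and follower between 18 and 80 N and linear speed of each of mould, follower below 0.01 m/s); the robot touches nothing.
It fails at once if the screw was cranked down too hard (over 100 N at the foot) (contact force between foot and follower above 100 N).
It fails at once if the mould was tipped (angle between mould's own z axis and vertical above 0.35 rad).
It fails at once if the jar was moved from its place (distance of jar from where it was at the start of the episode above 0.03 m).
It fails at once if the mug was moved from its place (distance of mug from where it was at the start of the episode above 0.03 m).
It fails at once if the spoon was moved from its place (distance of spoon from where it was at the start of the episode above 0.03 m).
It also fails if it takes over 72 s, if anything falls off the work surface, if the arm or the gripper's body presses on something with over 40 N, if the wrist force passes 120 N, or if a joint passes its speed limit or range.

## Working session

There is one attempt and no reset: what is moved stays moved. The work goes in short steps, Python scripts to look and compute and a tool call to move; the robot and the scene stay as the last step left them, time stands still between calls to the robot, and variables do not carry over. Pictures are saved under pics/ and viewed, at most 10 in all, crops included, and the job is handed in when it is done.

Besides the shell and the picture viewer there is one more tool, called as name(argument=value, ...) on one line, values as JSON. send_rows: Moves the arm, as the interface text tells. Its arguments: {"type":"object","properties":{"plan":{"type":"array","items":{"type":"array","items":{"type":"number"}}},"force":{"type":"number"}},"required":["plan"]}

```bash
mkdir -p pics
cat > h.py <<'E'
import numpy as np, cv2
from bench import *
def cloud(name):
    ci=camera_info(name); im,d=camera(name)
    K=np.array(ci["K"]); R=np.array(ci["rotation"]); 
    if R.shape!=(3,3):
        from scipy.spatial.transform import Rotation; R=Rotation.from_quat(R).as_matrix()
    v,u=np.mgrid[:480,:640]
    x=(u-K[0,2])/K[0,0]*d; y=(v-K[1,2])/K[1,1]*d
    P=np.stack([x,-y,-d],-1)@R.T+np.array(ci["xyz"])
    P[d==0]=np.nan
    return im,d,P
def save(n,im): cv2.imwrite(f"pics/{n}.png",im[...,::-1])
E
python3 - <<'E'
from h import *
for n in ("scene","side"):
    im,d,P=cloud(n); save(n,im); np.savez(n,im=im,P=P); ci=camera_info(n);print(n,ci)
o=get_obs();print(o["t"],o["eef_pos"],o["eef_rot"],o["grip_width"],tip_extent if not callable(tip_extent) else tip_extent())
E
```

```text
scene {'K': array([[540.28747802,   0.        , 321.39157744],
       [  0.        , 540.28747802, 240.86626321],
       [  0.        ,   0.        ,   1.        ]]), 'xyz': array([1.60523037, 0.25161746, 1.15029097]), 'rotation': array([0.25017481, 0.30582768, 0.7103872 , 0.58243628])}
side {'K': array([[499.17401406,   0.        , 315.78368864],
       [  0.        , 499.17401406, 242.0850603 ],
       [  0.        ,   0.        ,   1.        ]]), 'xyz': array([0.46545336, 0.79930568, 0.99674709]), 'rotation': array([-0.03941979,  0.37553374,  0.92200224, -0.08562919])}
0.1 [0.21835546 0.55851596 0.22067477] [ 9.82679883e-01 -1.85309441e-01 -9.34908309e-05  8.06685927e-04] 0.9985488609221447 0.017
```

View pics/scene.png

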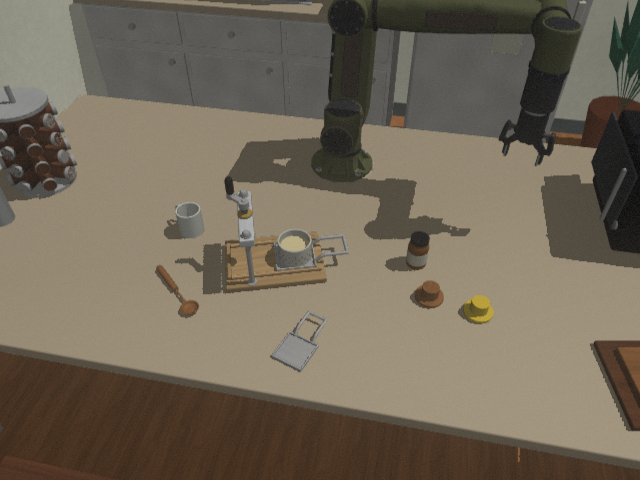

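View pics/side.png

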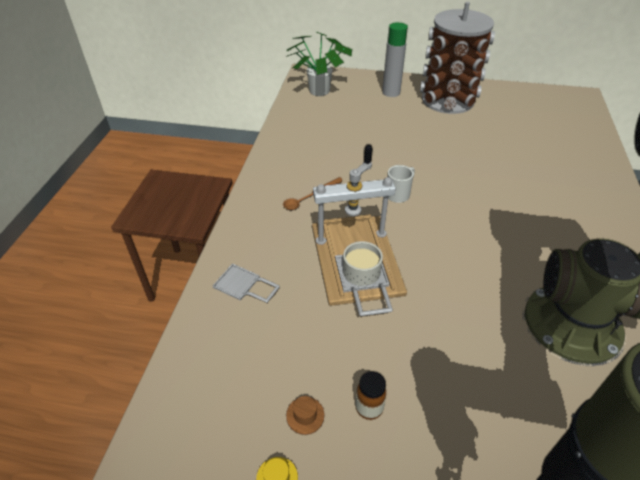

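Candidates for the follower: a brown one (scene 430,293; side 305,413) and a yellow one (scene 480,308; side 278,470). The wooden brown one fits. For trays: the one on the press under the mould (scene 295,260), with a smaller loose one at (295,350) as the look-alike. Next a close crop and measurements.

Run:
```python
from h import *
S=np.load("scene.npz");D=np.load("side.npz")
a=cv2.resize(S["im"][170:330,140:340],(800,640))[:560]; b=cv2.resize(S["im"][220:330,395:505],(560,560))
c=cv2.resize(D["im"][140:320,280:420],(436,560))
save("crop1",cv2.resize(np.hstack([b,c]),(800,450))); save("crop2",cv2.resize(S["im"][170:300,160:350],(800,547)))
def st(nm,X,box,zlo,zhi,col=None):
    u0,u1,v0,v1=box; P=X["P"][v0:v1,u0:u1].reshape(-1,3); I=X["im"][v0:v1,u0:u1].reshape(-1,3)
    m=(P[:,2]>zlo)&(P[:,2]<zhi)
    if col is not None: m&=col(I.astype(int))
    p=P[m]; 
    if len(p)<5: print(nm,"none");return
    (c,r)=cv2.minEnclosingCircle(p[:,:2].astype(np.float32)); 
    print(nm,len(p),"mean",p.mean(0).round(4),"min",p.min(0).round(4),"max",p.max(0).round(4),"rect",cv2.minAreaRect(p[:,:2].astype(np.float32)),"circ",np.round(c,4),round(r,4))
for n,X,b,m in (("scene",S,(412,447,275,310),(275,320,140,0)),("side",D,(283,328,392,436),0)) if 0 else (("scene",S,(412,447,275,310),0),("side",D,(283,328,392,436),0)):
    st(n+" knobtop",X,b,.040,.055); st(n+" disc",X,b,.006,.018)
cr=lambda I:(I[:,0]>170)&(I[:,0]-I[:,2]>30)
st("cheese S",S,(272,316,228,270),.055,.075,cr); st("cheese D",D,(338,388,240,290),.055,.075,cr)
st("rim S",S,(272,316,228,270),.082,.092); st("rim D",D,(338,388,240,290),.082,.092)
bk=lambda I:I.max(1)<70
st("grip S",S,(220,238,172,200),.2,.4,bk); st("grip D",D,(355,378,140,170),.2,.4,bk)
st("beam S",S,(230,265,190,260),.19,.205); st("beam D",D,(305,405,170,210),.19,.205)
st("board S",S,(215,335,225,295),.012,.024); st("board D",D,(305,415,200,310),.012,.024)
st("handle S",S,(325,352,230,262),.028,.045); st("handle D",D,(350,395,290,318),.028,.045)
st("jar S",S,(405,432,228,275),.08,.13); st("jar D",D,(350,392,365,420),.08,.13)
st("mug S",S,(165,207,198,240),.06,.1); st("mug D",D,(380,418,160,205),.06,.1)
```

```text
scene knobtop 208 mean [0.5839 0.3495 0.0465] min [0.5559 0.3261 0.04  ] max [0.6095 0.3724 0.0525] rect ((0.5820729732513428, 0.34890609979629517), (0.04629945009946823, 0.04911832511425018), 60.196773529052734) circ [0.5817 0.3491] 0.0279
scene disc 301 mean [0.5931 0.349  0.0123] min [0.5005 0.3051 0.0062] max [0.6311 0.3935 0.018 ] rect ((0.5658156275749207, 0.3496061861515045), (0.08725866675376892, 0.13183163106441498), 88.62983703613281) circ [0.5649 0.3521] 0.0738
side knobtop 440 mean [0.5834 0.3489 0.0456] min [0.5603 0.3237 0.04  ] max [0.607  0.3717 0.0509] rect ((0.5833653807640076, 0.3477552533149719), (0.04678837209939957, 0.04720337688922882), 4.849863052368164) circ [0.5834 0.3477] 0.0247
side disc 604 mean [0.5808 0.3596 0.0117] min [0.5442 0.3081 0.006 ] max [0.6236 0.3882 0.0178] rect ((0.5831499695777893, 0.3494059145450592), (0.07743605226278305, 0.07582215964794159), 15.420506477355957) circ [0.5838 0.3478] 0.0406
cheese S 265 mean [ 0.5089 -0.0541  0.0654] min [ 0.4739 -0.0897  0.0593] max [ 0.5391 -0.0182  0.0714] rect ((0.5081744194030762, -0.052598103880882
[... 2582 characters left out ...]
0.4555 0.3072 0.1014] min [0.4287 0.275  0.0801] max [0.4817 0.3311 0.11  ] rect ((0.4558230936527252, 0.30279740691185), (0.05203429237008095, 0.05385970696806908), 30.250505447387695) circ [0.4541 0.303 ] 0.0286
mug S 377 mean [ 0.4477 -0.3984  0.0755] min [ 0.4067 -0.4559  0.06  ] max [ 0.4866 -0.3585  0.0922] rect ((0.4378628432750702, -0.4016207456588745), (0.09988541901111603, 0.07544130086898804), 23.115924835205078) circ [ 0.4418 -0.4114] 0.0568
mug D 358 mean [ 0.4461 -0.4019  0.0755] min [ 0.4114 -0.4536  0.0602] max [ 0.4871 -0.3598  0.0901] rect ((0.4495296776294708, -0.40695321559906006), (0.09423492848873138, 0.0749426856637001), 89.05879974365234) circ [ 0.4401 -0.4075] 0.0512
```

View pics/crop1.png

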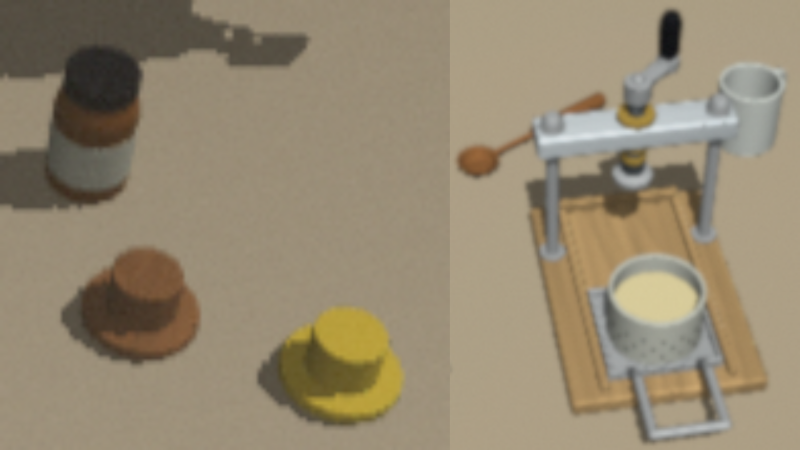

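The brown follower is confirmed at about (0.583, 0.349). The mould is at (0.5175, -0.048). The press origin is about (0.560, -0.170) and its +x axis points along (0.335, -0.942).

send_rows(plan=[[8.5,3,-1.7,0,0,0,5.1],[8.5,3,-1.7,0,0,0,5.1],[8.5,3,-1.7,0,0,0,5.1],[8.5,3,-1.7,0,0,0,5.1],[8.5,3,-1.7,0,0,0,5.1],[8.5,3,-1.7,0,0,0,5.1],[8.5,3,-1.7,0,0,0,5.1],[8.5,3,-1.7,0,0,0,5.1]])

```text
t: 0.77
eef_pos: [0.4596, 0.4216, 0.2211]
eef_rot: [0.985, 0.171, -0.0, 0.0]
force: [0.4, 0.2, -0.5]
grip_width: 0.997
grip_force: 0.0
```

send_rows(plan=[[8.5,3,-1.8,0,0,0,0],[8.5,3,-1.8,0,0,0,0],[8.5,3,-1.8,-1,0,0,0],[8.5,2.5,-1.5,-1,0,0,0],[8.5,1,-0.5,-1,0,0,0],[8.5,0,0,-1,0,0,0],[8.5,0,0,0,0,0,0],[8.5,0,0,0,0,0,0]])

```text
t: 1.43
eef_pos: [0.5826, 0.3491, 0.1806]
eef_rot: [0.986, 0.169, -0.001, 0.001]
force: [-0.2, 0.6, 0.2]
grip_width: 0.998
grip_force: 0.0
```

Run:
```python
from h import *
from scipy.spatial.transform import Rotation as Ro
o=get_obs();im,d,P=cloud("wrist");save("w1",im)
print(o["t"],o["eef_pos"],Ro.from_quat(o["eef_rot"]).as_matrix().round(3).tolist(),o["q"])
I=im.astype(int); m=(P[...,2]>.040)&(P[...,2]<.052)&(I[...,0]-I[...,2]>30)
for lo,hi in ((.04,.053),(.006,.02)):
    m=((P[...,2]>lo)&(P[...,2]<hi)&(I[...,0]-I[...,2]>25)&(I[...,1]<I[...,0]*.75)).astype(np.uint8)
    n,l,s,c=cv2.connectedComponentsWithStats(m)
    if n<2: print("none");continue
    k=1+s[1:,4].argmax(); p=P[l==k]; print(s[k],p.mean(0),cv2.minEnclosingCircle(p[:,:2].astype(np.float32)))
```

```text
1.4333 [0.58259811 0.34910333 0.18062474] [[0.943, 0.333, -0.001], [0.333, -0.943, -0.001], [-0.002, 0.001, -1.0]] [ 8.33274313e-01  2.51273739e-01  2.43860168e-01 -1.51713956e-04
 -1.56523133e+00  1.07748191e+00]
[ 291  192   59   59 2688] [0.58292197 0.34813647 0.04645912] ((0.5819557309150696, 0.34780263900756836), 0.024047022685408592)
[ 277  167   88   86 2993] [0.591279   0.35069165 0.01262832] ((0.5825421214103699, 0.3476201295852661), 0.039566680788993835)
```

View pics/w1.png

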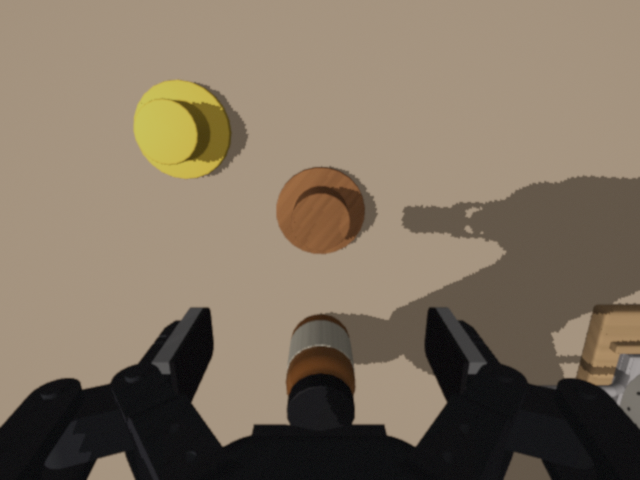

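The wrist view shows the wood-grained follower at (322,215), centre (0.5823, 0.3478). The yellow one stays clear at (182,130). Descending to grip.

send_rows(plan=[[8.5,0,-0.13,-2,0,0,0],[8.5,0,0,-3,0,0,0],[8.5,0,0,-3,0,0,0],[8.5,0,0,-2.5,0,0,0],[8.5,0,0,-2,0,0,0],[8.5,0,0,-1.2,0,0,0],[8.5,0,0,-0.6,0,0,0],[8.5,0,0,0,0,0,0]], force=40)

```text
t: 2.15
eef_pos: [0.5829, 0.3479, 0.0383]
eef_rot: [0.986, 0.169, -0.0, 0.0]
force: [1.0, -0.1, -0.3]
grip_width: 0.995
grip_force: 0.0
```

send_rows(plan=[[4,0,0,0,0,0,0],[4,0,0,0,0,0,0],[4,0,0,0,0,0,0],[4,0,0,0,0,0,0],[4,0,0,0,0,0,0],[4,0,0,0,0,0,0],[4,0,0,0,0,0,0],[4,0,0,0,0,0,0]])

```text
t: 2.82
eef_pos: [0.5835, 0.3474, 0.0386]
eef_rot: [0.986, 0.169, -0.0, 0.0]
force: [0.1, -0.8, -0.2]
grip_width: 0.474
grip_force: 0.0
```

send_rows(plan=[[4,0,0,1,0,0,0],[4,0,0,2,0,0,0],[4,0,0,3,0,0,0],[4,0,0,3,0,0,0],[4,0,0,3,0,0,0],[4,0,0,1.5,0,0,0],[4,0,0,0,0,0,0],[4,0,0,0,0,0,0]])

```text
t: 3.48
eef_pos: [0.5839, 0.3479, 0.1757]
eef_rot: [0.986, 0.169, 0.001, -0.001]
force: [0.9, -0.8, -1.7]
grip_width: 0.471
grip_force: 0.0
```

Run:
```python
from h import *
im,d,P=cloud("wrist");im2,_,_=cloud("side");save("w2",np.hstack([cv2.resize(im,(440,330)),cv2.resize(im2[200:480,200:480],(330,330))]));print(get_obs()["force"],get_obs()["grip_width"],get_obs()["grip_force"])
```

```text
[ 0.17333177  0.51010501 -0.27702568] 0.4650545297683924 0.0
```

View pics/w2.png

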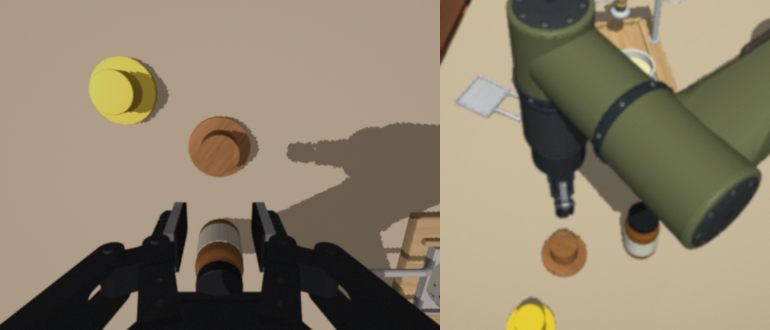

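Run:
```python
from h import *
im,d,P=cloud("wrist");o=get_obs();e=np.array(o["eef_pos"]);print(e,o["grip_width"],camera_info("wrist")["xyz"])
# pads region left/right
for u0,u1 in ((230,275),(360,405)):
    p=P[290:400,u0:u1].reshape(-1,3); p=p[p[:,2]>.12]; print(len(p), "tip",p[p[:,2]<np.nanmin(p[:,2])+.004].mean(0)-e, np.nanmin(p[:,2])-e[2], p.mean(0)-e)
I=im.astype(int)
for lo,hi in ((.04,.053),(.006,.02)):
    m=((P[...,2]>lo)&(P[...,2]<hi)&(I[...,0]-I[...,2]>25)&(I[...,1]<I[...,0]*.75)).astype(np.uint8)
    n,l,s,c=cv2.connectedComponentsWithStats(m);k=1+s[1:,4].argmax(); p=P[l==k]; print(s[k],p.mean(0),cv2.minEnclosingCircle(p[:,:2].astype(np.float32)))
im,d,P=cloud("side");I=im.astype(int)
m=((P[...,2]>.04)&(P[...,2]<.053)&(I[...,0]-I[...,2]>25)&(I[...,1]<I[...,0]*.75)).astype(np.uint8)
n,l,s,c=cv2.connectedComponentsWithStats(m);k=1+s[1:,4].argmax(); p=P[l==k]; print(s[k],p.mean(0),cv2.minEnclosingCircle(p[:,:2].astype(np.float32)))
```

```text
[0.58300576 0.34719922 0.17219844] 0.4663587721255683 [0.65599669 0.37301399 0.32485049]
3756 tip [-0.00601195  0.02005871  0.01469749] 0.01247357520930073 [-0.00104049  0.02370102  0.0470204 ]
3508 tip [ 0.00678415 -0.01904034  0.01421642] 0.012095404737248017 [ 0.01345629 -0.01845999  0.04623478]
[ 288  194   61   60 2850] [0.58293923 0.34814717 0.04643748] ((0.581843376159668, 0.3478582799434662), 0.02404685690999031)
[ 274  168   90   88 3107] [0.59174331 0.35051218 0.01263924] ((0.5822069644927979, 0.3477056324481964), 0.03966325893998146)
[293 396  24  24 436] [0.58347902 0.34873383 0.04550821] ((0.5845140218734741, 0.34741854667663574), 0.0250396765768528)
```

Lowest visible fingertip points are about 12 mm above the reported TCP, so the pads closed above the knob. The follower hasn't moved; I'll go lower.

send_rows(plan=[[8.5,0,0.06,0,0,0,0],[8.5,0,0,0,0,0,0],[8.5,0,0,-2.5,0,0,0],[8.5,0,0,-3,0,0,0],[8.5,0,0,-3,0,0,0],[8.5,0,0,-2.8,0,0,0],[8.5,0,0,-1.5,0,0,0],[8.5,0,0,-0.6,0,0,0]])

```text
t: 4.4
eef_pos: [0.5819, 0.3468, 0.0353]
eef_rot: [0.986, 0.169, -0.003, 0.001]
force: [-0.2, 0.1, -0.1]
grip_width: 0.998
grip_force: 0.0
```

send_rows(plan=[[8.5,0,0,-0.6,0,0,0],[8.5,0,0,-0.5,0,0,0],[8.5,0,0,-0.4,0,0,0],[8.5,0,0,-0.3,0,0,0],[8.5,0,0,-0.1,0,0,0],[8.5,0,0,0,0,0,0],[8.5,0,0,0,0,0,0],[8.5,0,0,0,0,0,0]])

```text
t: 5.07
eef_pos: [0.5837, 0.3482, 0.0212]
eef_rot: [0.986, 0.169, 0.0, -0.0]
force: [0.7, 0.8, 0.7]
grip_width: 0.996
grip_force: 0.0
```

send_rows(plan=[[4,0,0,0,0,0,0],[4,0,0,0,0,0,0],[4,0,0,0,0,0,0],[4,0,0,0,0,0,0],[4,0,0,0,0,0,0],[4,0,0,0,0,0,0],[4,0,0,0,0,0,0],[4,0,0,0,0,0,0]])

```text
t: 5.73
eef_pos: [0.5837, 0.3482, 0.021]
eef_rot: [0.986, 0.169, 0.0, -0.0]
force: [-0.5, -0.9, 3.1]
grip_width: 0.544
grip_force: 41.6
```

send_rows(plan=[[4,0,0,0.6,0,0,0],[4,0,0,1.4,0,0,0],[4,0,0,2.2,0,0,0],[4,0,0,2.8,0,0,0],[4,0,0,2.8,0,0,0],[4,0,0,2,0,0,0],[4,0,0,1.2,0,0,0],[4,0,0,0,0,0,0]])

```text
t: 6.4
eef_pos: [0.5846, 0.3487, 0.1548]
eef_rot: [0.986, 0.169, 0.003, -0.001]
force: [0.6, -0.2, -1.0]
grip_width: 0.542
grip_force: 41.3
```

send_rows(plan=[[4,-0.2,-1,0,0,0,0],[4,-0.3,-2,0,0,0,0],[4,-0.5,-3,0,0,0,0],[4,-0.5,-3,0,0,0,0],[4,-0.5,-3,0,0,0,0],[4,-0.5,-3,0,0,0,0],[4,-0.5,-3,0,0,0,0],[4,-0.5,-3,0,0,0,0]])

```text
t: 7.07
eef_pos: [0.5468, 0.1359, 0.1481]
eef_rot: [0.986, 0.169, -0.002, 0.0]
force: [0.4, -1.3, -1.5]
grip_width: 0.543
grip_force: 41.3
```

send_rows(plan=[[4,-0.5,-3,0,0,0,0],[4,-0.5,-3,0,0,0,0],[4,-0.5,-3,0,0,0,0],[4,-0.5,-2.5,0,0,0,0],[4,-0.3,-2,0,0,0,0],[4,-0.2,-1.2,0,0,0,0],[4,0,0,0,0,0,0],[4,0,0,0,0,0,0]])

```text
t: 7.73
eef_pos: [0.5229, -0.0093, 0.1493]
eef_rot: [0.986, 0.168, -0.001, -0.0]
force: [-0.3, -0.7, -2.6]
grip_width: 0.543
grip_force: 41.4
```

Run:
```python
from h import *
o=get_obs();im,d,P=cloud("wrist");sd,_,Q=cloud("side");e=np.array(o["eef_pos"])
save("w3",np.hstack([cv2.resize(im,(480,360)),cv2.resize(sd[120:360,240:440],(300,360))]));np.savez("w3",im=im,P=P);np.savez("s3",im=sd,P=Q)
print(o["t"],e,o["grip_width"],o["grip_force"],o["force"])
for n,im,P in (("w",im,P),("s",sd,Q)):
    I=im.astype(int)
    near=np.linalg.norm(P[...,:2]-e[:2],axis=2)<.07
    for nm,m in (("wood",near&(P[...,2]>.115)&(P[...,2]<.19)&(I[...,0]-I[...,2]>25)),("rim",near&(P[...,2]>.078)&(P[...,2]<.094))):
        p=P[m]; print(n,nm,len(p),len(p)>5 and (p.min(0),p.max(0),cv2.minEnclosingCircle(p[:,:2].astype(np.float32))))
```

```text
7.7333 [ 0.52288245 -0.00934309  0.14932907] 0.5430200565504719 41.35365664958954 [-0.34953864 -0.73474786 -2.59808004]
w wood 20239 (array([ 0.49741949, -0.04857915,  0.13204971]), array([0.56111348, 0.0301991 , 0.18995473]), ((0.5214550495147705, -0.009435280226171017), 0.04004136845469475))
w rim 889 (array([ 0.55004594, -0.07202656,  0.07823215]), array([ 0.56457117, -0.01545572,  0.08819783]), ((0.551877498626709, -0.0437411405146122), 0.028444651514291763))
s wood 583 (array([ 0.48461944, -0.03508996,  0.13053182]), array([0.56286264, 0.03147556, 0.1776249 ]), ((0.5240495800971985, -0.006207255646586418), 0.04053863510489464))
s rim 153 (array([ 0.4698326 , -0.05770707,  0.07805398]), array([0.56377148, 0.00196905, 0.09194295]), ((0.517125129699707, -0.04274792969226837), 0.04746337980031967))
```

View pics/w3.png

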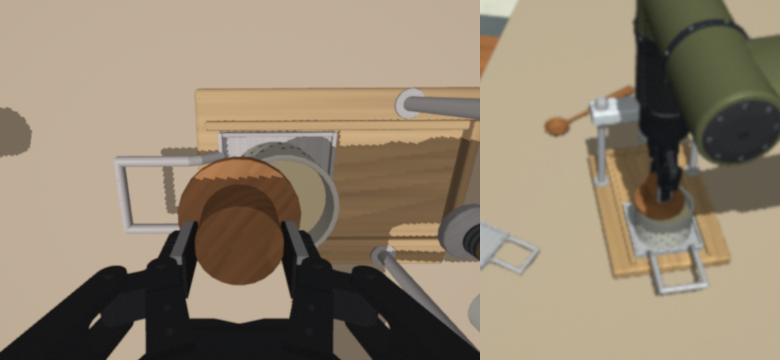

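Run:
```python
from h import *
from scipy.optimize import least_squares
for n,f,c0 in (("wrist","w3.npz",0),("side3","s3.npz",0),("scene","scene.npz",0),("side","side.npz",0)):
    X=np.load(f);P=X["P"]
    m=(abs(P[...,2]-.086)<.003)&(np.linalg.norm(P[...,:2]-[.517,-.048],axis=2)<.06)&(np.linalg.norm(P[...,:2]-[.517,-.048],axis=2)>.038)
    p=P[m][:,:2]
    r=least_squares(lambda c:np.linalg.norm(p-c,axis=1)-.0465,[.517,-.048],loss="soft_l1",f_scale=.002)
    a=np.degrees(np.arctan2(*(p-r.x).T[::-1])); print(n,len(p),r.x.round(4),np.histogram(a,8,(-180,180))[0],np.abs(r.fun).mean().round(4))
```

```text
wrist 1684 [ 0.5156 -0.0488] [  0 284 466 477 457   0   0   0] 0.0013
side3 122 [ 0.5181 -0.0488] [23  9  0  0  8 29 29 24] 0.0015
scene 142 [ 0.516  -0.0471] [25 13 11 18 22 20 15 18] 0.0021
side 199 [ 0.5176 -0.0489] [21 26 26 21 23 30 27 25] 0.0016
```

send_rows(plan=[[4,-0.1,-0.8,0,0,0,0],[4,-0.2,-1.3,0,0,0,0],[4,-0.2,-1.2,0,0,0,0],[4,-0.06,-0.6,0,0,0,0],[4,0,-0.03,-1,0,0,0],[4,0,0,-1,0,0,0],[4,0,0,-0.5,0,0,0],[4,0,0,0,0,0,0]])

```text
t: 8.5
eef_pos: [0.5168, -0.0481, 0.123]
eef_rot: [0.986, 0.169, -0.002, -0.0]
force: [-0.2, -0.7, -1.5]
grip_width: 0.541
grip_force: 41.4
```

Run:
```python
from h import *
from scipy.optimize import least_squares
o=get_obs();im,d,P=cloud("wrist");e=np.array(o["eef_pos"]);print(e,o["force"])
save("w4",im[150:450,150:550])
I=im.astype(int);R=np.linalg.norm(P[...,:2]-e[:2],axis=2)
p=P[(R<.06)&(P[...,2]>.1)&(P[...,2]<.125)&(I[...,0]-I[...,2]>25)];print("disc",len(p),cv2.minEnclosingCircle(p[:,:2].astype(np.float32)),p.min(0),p.max(0))
p=P[(R<.065)&(R>.035)&(abs(P[...,2]-.086)<.003)][:,:2]
r=least_squares(lambda c:np.linalg.norm(p-c,axis=1)-.0465,[.516,-.048],loss="soft_l1",f_scale=.002);print("rim",len(p),r.x,np.abs(r.fun).mean())
```

```text
[ 0.51677536 -0.04807843  0.1229554 ] [-0.16269263 -0.71127976 -1.47573815]
disc 8221 ((0.5152546167373657, -0.04836244508624077), 0.03995879739522934) [ 0.49531282 -0.08755024  0.10442595] [ 0.5550114  -0.00898052  0.12498643]
rim 2746 [ 0.51551315 -0.04973747] 0.0012601503595482963
```

View pics/w4.png

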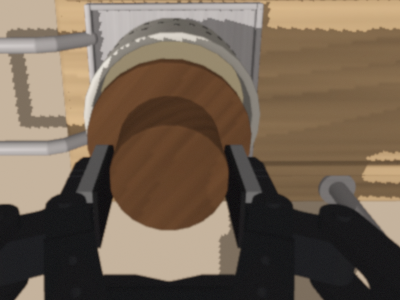

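The follower sits over the mould within about 1.5 mm. Shifting 1.2 mm and lowering.

send_rows(plan=[[4,0.03,-0.12,-0.4,0,0,0],[4,0,0,-0.6,0,0,0],[4,0,0,-0.6,0,0,0],[4,0,0,-0.6,0,0,0],[4,0,0,-0.6,0,0,0],[4,0,0,-0.5,0,0,0],[4,0,0,-0.2,0,0,0],[4,0,0,0,0,0,0]])

```text
t: 9.22
eef_pos: [0.5179, -0.0495, 0.0898]
eef_rot: [0.986, 0.169, -0.001, 0.0]
force: [0.5, -0.5, -2.0]
grip_width: 0.542
grip_force: 41.4
```

send_rows(plan=[[4,0,0,-0.1,0,0,0],[4,0,0,-0.1,0,0,0],[4,0,0,-0.1,0,0,0],[4,0,0,0,0,0,0],[4,0,0,0,0,0,0],[4,0,0,0,0,0,0],[4,0,0,0,0,0,0],[4,0,0,0,0,0,0]])

```text
t: 9.88
eef_pos: [0.5183, -0.0494, 0.0877]
eef_rot: [0.986, 0.169, 0.0, 0.0]
force: [-0.6, 0.6, -0.9]
grip_width: 0.541
grip_force: 41.4
```

send_rows(plan=[[4,0,0,-0.1,0,0,0],[4,0,0,-0.1,0,0,0],[4,0,0,0,0,0,0],[4,0,0,0,0,0,0],[4,0,0,0,0,0,0],[4,0,0,0,0,0,0],[4,0,0,0,0,0,0],[4,0,0,0,0,0,0]])

```text
t: 10.55
eef_pos: [0.5182, -0.0494, 0.0856]
eef_rot: [0.986, 0.169, 0.0, 0.0]
force: [-0.1, -0.4, -1.5]
grip_width: 0.542
grip_force: 41.4
```

send_rows(plan=[[4,0,0,-0.1,0,0,0],[4,0,0,0,0,0,0],[4,0,0,0,0,0,0],[7.2,0,0,0,0,0,0],[7.2,0,0,0,0,0,0],[7.2,0,0,0,0,0,0],[7.2,0,0,0,0,0,0],[7.2,0,0,0,0,0,0]])

```text
t: 11.22
eef_pos: [0.5182, -0.0494, 0.0845]
eef_rot: [0.986, 0.169, 0.0, 0.0]
force: [-0.2, -0.1, 0.5]
grip_width: 0.841
grip_force: 0.0
```

send_rows(plan=[[7.2,0,0,0.5,0,0,0],[7.2,0,0,1,0,0,0],[7.2,0,0,2,0,0,0],[7.2,0,0,2,0,0,0],[7.2,0,0,2,0,0,0],[7.2,-0.3,1,1,0,0,0],[7.2,-0.7,2,0,0,0,0],[7.2,-0.7,2,0,0,0,0]])

```text
t: 11.88
eef_pos: [0.5013, 0.0013, 0.171]
eef_rot: [0.986, 0.168, 0.001, -0.0]
force: [-0.3, 0.9, -1.0]
grip_width: 0.844
grip_force: 0.0
```

Run:
```python
from h import *
from scipy.optimize import least_squares
o=get_obs();im,d,P=cloud("wrist");sd,_,Q=cloud("side");e=np.array(o["eef_pos"]);print(o["t"],e,o["force"])
save("w5",np.hstack([cv2.resize(im,(480,360)),cv2.resize(sd[120:360,240:440],(300,360))]))
I=im.astype(int);R=np.linalg.norm(P[...,:2]-[.517,-.049],axis=2)
wood=(I[...,0]-I[...,2]>25)&(I[...,1]<I[...,0]*.75)
for lo,hi in ((.102,.118),(.07,.083)):
    p=P[(R<.05)&(P[...,2]>lo)&(P[...,2]<hi)&wood]
    if len(p)>20:
        A=np.c_[p[:,:2]-p[:,:2].mean(0),np.ones(len(p))];s=np.linalg.lstsq(A,p[:,2],rcond=None)[0]
        print(len(p),p.mean(0),cv2.minEnclosingCircle(p[:,:2].astype(np.float32)),"slope",s)
p=P[(R<.06)&(R>.038)&(abs(P[...,2]-.086)<.003)][:,:2]
r=least_squares(lambda c:np.linalg.norm(p-c,axis=1)-.0465,[.516,-.048],loss="soft_l1",f_scale=.002);print("rim",len(p),r.x,np.abs(r.fun).mean())
# handle: grey bar points z .045-.06
for n,im,P in (("w",im,P),("s",sd,Q)):
    m=(P[...,2]>.046)&(P[...,2]<.062)&(np.linalg.norm(P[...,:2]-[.467,.093],axis=2)<.045)
    p=P[m]; print(n,"bar",len(p),len(p)>9 and (p.mean(0),cv2.minAreaRect(p[:,:2].astype(np.float32))))
```

```text
11.8833 [0.5012624  0.00126695 0.17095601] [-0.27863822  0.91607823 -1.02411791]
4593 [ 0.51816067 -0.04810873  0.1102216 ] ((0.5168060064315796, -0.04928765445947647), 0.023982679471373558) slope [-0.01810067 -0.0258544   0.1102216 ]
4377 [ 0.52676609 -0.03924983  0.07662629] ((0.5173379182815552, -0.049374230206012726), 0.039648279547691345) slope [-0.0007793  -0.00030315  0.07662629]
rim 3225 [ 0.51584878 -0.0491908 ] 0.0013392548078078545
w bar 2025 (array([0.47187719, 0.08525078, 0.0543279 ]), ((0.4707973301410675, 0.07872535288333893), (0.07889330387115479, 0.03589354455471039), 17.347084045410156))
s bar 202 (array([0.46954083, 0.08687588, 0.05336728]), ((0.4723650813102722, 0.07912038266658783), (0.07877976447343826, 0.035905320197343826), 18.6632137298584))
```

View pics/w5.png

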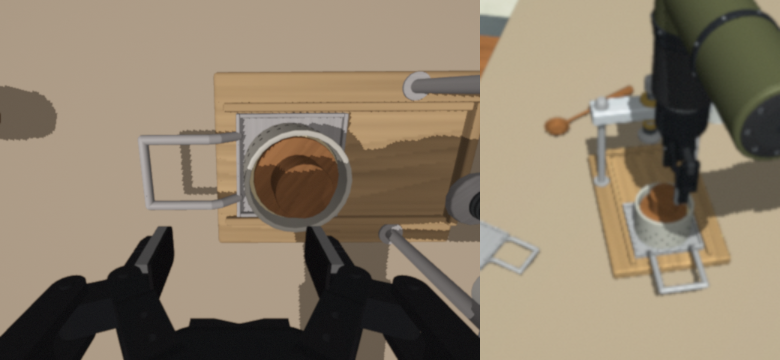

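The follower lies flat on the cheese: disc top at 76.6 mm, centred within about 1.5 mm. Next, pinch the handle's cross bar at about (0.4667, 0.0915).

send_rows(plan=[[4,-0.5,1.5,0,0,0,0],[4,-0.9,2.3,0,0,0,0],[4,-0.9,2.3,0,0,0,0],[4,-0.7,1.8,-1,0,0,0],[4,-0.45,1.1,-2,0,0,0],[4,0,0,-2.5,0,0,0],[4,0,0,-2.5,0,0,0],[4,0,0,0,0,0,0]])

```text
t: 12.65
eef_pos: [0.4638, 0.09, 0.0845]
eef_rot: [0.986, 0.169, -0.004, 0.001]
force: [-1.3, -1.0, -0.7]
grip_width: 0.472
grip_force: 0.0
```

Run:
```python
from h import *
o=get_obs();im,d,P=cloud("wrist");e=np.array(o["eef_pos"]);print(o["t"],e)
a=np.array([.335,-.942]);b=np.array([.942,.335]);L=P[...,:2]-e[:2];x=L@a;y=L@b
m=(P[...,2]>.042)&(P[...,2]<.06)&(abs(x)<.04)
p=np.c_[x[m],y[m],P[...,2][m]];print(len(p),p.min(0),p.max(0),np.median(p,0))
q=p[abs(p[:,1])<.02];print("crossbar x:",len(q),len(q) and (np.percentile(q[:,0],[2,50,98])))
```

```text
12.65 [0.46382665 0.0900253  0.08451773]
4496 [-0.0041768  -0.03726815  0.04892865] [0.03998341 0.04219071 0.05726057] [0.00474175 0.01768233 0.05469389]
crossbar x: 1249 [-0.00384474  0.00102934  0.00542277]
```

send_rows(plan=[[4,0,-0.1,-1.5,0,0,0],[4,0,0,-1.8,0,0,0],[4,0,0,-1.5,0,0,0],[4,0,0,-0.8,0,0,0],[4,0,0,-0.4,0,0,0],[4,0,0,0,0,0,0],[0,0,0,0,0,0,0],[0,0,0,0,0,0,0]])

```text
t: 13.37
eef_pos: [0.4675, 0.0898, 0.031]
eef_rot: [0.986, 0.169, 0.001, -0.0]
force: [0.1, -0.1, -0.2]
grip_width: 0.192
grip_force: 0.0
```

send_rows(plan=[[0,0,0,0,0,0,0],[0,0,0,0,0,0,0],[0,0,0,0,0,0,0],[0,0,0,0,0,0,0],[0,0,0,0,0,0,0],[0,0,0,0,0,0,0],[0,0,0,0,0,0,0],[0,0,0,0,0,0,0]])

```text
t: 14.03
eef_pos: [0.4674, 0.0901, 0.0308]
eef_rot: [0.986, 0.169, 0.001, -0.0]
force: [-1.7, 1.8, 4.9]
grip_width: 0.095
grip_force: 39.3
```

send_rows(plan=[[0,0.08,-0.23,0,0,0,0],[0,0.17,-0.47,0,0,0,0],[0,0.27,-0.75,0,0,0,0],[0,0.3,-0.85,0,0,0,0],[0,0.3,-0.85,0,0,0,0],[0,0.3,-0.85,0,0,0,0],[0,0.3,-0.85,0,0,0,0],[0,0.3,-0.85,0,0,0,0]])

```text
t: 14.7
eef_pos: [0.488, 0.0341, 0.0309]
eef_rot: [0.986, 0.169, 0.002, -0.001]
force: [-2.1, 8.5, 5.9]
grip_width: 0.099
grip_force: 39.4
```

send_rows(plan=[[0,0.3,-0.85,0,0,0,0],[0,0.3,-0.85,0,0,0,0],[0,0.3,-0.85,0,0,0,0],[0,0.3,-0.85,0,0,0,0],[0,0.3,-0.85,0,0,0,0],[0,0.25,-0.7,0,0,0,0],[0,0.15,-0.42,0,0,0,0],[0,0,0,0,0,0,0]])

```text
t: 15.37
eef_pos: [0.5071, -0.0207, 0.0309]
eef_rot: [0.986, 0.169, 0.001, -0.0]
force: [0.3, 4.1, 4.3]
grip_width: 0.097
grip_force: 39.3
```

send_rows(plan=[[0,0.07,-0.19,0,0,0,0],[0,0.07,-0.19,0,0,0,0],[0,0.07,-0.19,0,0,0,0],[0,0,0,0,0,0,0],[0,0,0,0,0,0,0],[0,0,0,0,0,0,0],[0,0,0,0,0,0,0],[0,0,0,0,0,0,0]])

```text
t: 16.03
eef_pos: [0.509, -0.0255, 0.0309]
eef_rot: [0.986, 0.169, 0.001, -0.001]
force: [-1.7, 5.7, 7.0]
grip_width: 0.093
grip_force: 39.5
```

send_rows(plan=[[0,0.03,-0.1,0,0,0,0],[0,0.03,-0.1,0,0,0,0],[0,0,0,0,0,0,0],[0,0,0,0,0,0,0],[0,0,0,0,0,0,0],[0,0,0,0,0,0,0],[0,0,0,0,0,0,0],[0,0,0,0,0,0,0]])

```text
t: 16.7
eef_pos: [0.5096, -0.0273, 0.0309]
eef_rot: [0.986, 0.169, 0.002, -0.001]
force: [-2.0, 7.7, 6.2]
grip_width: 0.094
grip_force: 39.6
```

send_rows(plan=[[0,0.04,-0.1,0,0,0,0],[0,0.03,-0.09,0,0,0,0],[0,0,0,0,0,0,0],[0,0,0,0,0,0,0],[0,0,0,0,0,0,0],[0,0,0,0,0,0,0],[0,0,0,0,0,0,0],[0,0,0,0,0,0,0]])

```text
t: 17.37
eef_pos: [0.5102, -0.0291, 0.0308]
eef_rot: [0.986, 0.169, 0.001, -0.001]
force: [-1.8, 7.4, 6.1]
grip_width: 0.097
grip_force: 39.6
```

send_rows(plan=[[0,0.04,-0.1,0,0,0,0],[0,0.03,-0.09,0,0,0,0],[0,0,0,0,0,0,0],[0,0,0,0,0,0,0],[0,0,0,0,0,0,0],[0,0,0,0,0,0,0],[0,0,0,0,0,0,0],[0,0,0,0,0,0,0]])

```text
t: 18.03
eef_pos: [0.5109, -0.031, 0.0308]
eef_rot: [0.986, 0.169, 0.001, -0.001]
force: [-1.6, 7.7, 6.8]
grip_width: 0.095
grip_force: 39.6
```

send_rows(plan=[[0,0.04,-0.1,0,0,0,0],[0,0.03,-0.09,0,0,0,0],[0,0,0,0,0,0,0],[0,0,0,0,0,0,0],[0,0,0,0,0,0,0],[0,0,0,0,0,0,0],[0,0,0,0,0,0,0],[0,0,0,0,0,0,0]])

```text
t: 18.7
eef_pos: [0.5111, -0.0315, 0.0308]
eef_rot: [0.986, 0.17, 0.001, -0.002]
force: [-7.0, 14.6, 10.0]
grip_width: 0.094
grip_force: 40.0
```

The force jumped to 16 N, so the tray is against the stop. Relax, release, rise.

send_rows(plan=[[0,-0.05,0.14,0,0,0,0],[3,0,0,0,0,0,0],[3,0,0,0,0,0,0],[3,0,0,0,0,0,0],[3,0,0,0,0,0,0],[3,0,0,1,0,0,0],[3,0,0,2,0,0,0],[3,0,0,3,0,0,0]])

```text
t: 19.37
eef_pos: [0.5085, -0.0336, 0.0881]
eef_rot: [0.986, 0.169, -0.003, 0.0]
force: [1.2, 0.1, 0.3]
grip_width: 0.349
grip_force: 0.0
```

send_rows(plan=[[6,0,0,3.5,0,0,0],[6,0,0,3.5,0,0,0],[6,0,0,3.5,0,0,0],[6,0,0,3.5,0,0,0],[6,0,0,3.5,0,0,0],[6,0,0,3.5,0,0,0],[6,0,0,3,0,0,0],[6,0,0,0,0,0,0]])

```text
t: 20.03
eef_pos: [0.5111, -0.0343, 0.3376]
eef_rot: [0.986, 0.168, 0.005, 0.001]
force: [-1.0, -0.5, 0.9]
grip_width: 0.702
grip_force: 0.0
```

send_rows(plan=[[6,0.2,-1.5,0,0,0,0],[6,0.4,-2.8,0,0,0,0],[6,0.4,-2.8,0,0,0,0],[6,0.4,-2.8,0,0,0,0],[6,0.3,-1.8,0,0,0,0],[6,0,0,0,0,0,0],[6,0,0,0,0,0,0],[6,0,0,0,0,0,0]])

```text
t: 20.7
eef_pos: [0.527, -0.15, 0.3299]
eef_rot: [0.986, 0.169, 0.0, 0.0]
force: [-0.9, 0.2, -0.6]
grip_width: 0.706
grip_force: 0.0
```

Run:
```python
from h import *
o=get_obs();im,d,P=cloud("wrist");sd,_,Q=cloud("side");sc,_,T=cloud("scene");e=np.array(o["eef_pos"]);print(o["t"],e,o["force"],o["q"])
save("w6",np.hstack([cv2.resize(im,(400,300)),cv2.resize(sd[120:320,260:460],(300,300))]))
np.savez("w6",im=im,P=P)
for n,im,P in (("w",im,P),("s",sd,Q),("sc",sc,T)):
    I=im.astype(int);m=(np.linalg.norm(P[...,:2]-[.5365,-.2115],axis=2)<.025)&(P[...,2]>.235)&(P[...,2]<.305)&(I.max(2)<75)
    p=P[m]; 
    if len(p)>9: print(n,"grip",len(p),p.min(0),p.max(0),cv2.minEnclosingCircle(p[:,:2].astype(np.float32)))
    m=(np.linalg.norm(P[...,:2]-[.56,-.17],axis=2)<.05)&(P[...,2]>.09)&(P[...,2]<.118)&(I[...,0]-I[...,2]>25)
    p=P[m]
    if len(p)>9: print(n,"knob",len(p),p.min(0),p.max(0),cv2.minEnclosingCircle(p[:,:2].astype(np.float32)))
    m=(np.linalg.norm(P[...,:2]-[.56,-.17],axis=2)<.07)&(abs(P[...,2]-.086)<.004)
    p=P[m]
    if len(p)>9: print(n,"rim",len(p),p.min(0),p.max(0),cv2.minEnclosingCircle(p[:,:2].astype(np.float32)))
```

```text
20.7 [ 0.52704937 -0.15003429  0.32986509] [-0.92688968  0.24509475 -0.56195764] [ 8.94701543e-02 -5.90264455e-02  1.85041538e-01  7.65542020e-05
 -1.81466216e+00  1.82023873e+00]
w grip 1915 [ 0.52586925 -0.22587755  0.24135273] [ 0.54572561 -0.20491315  0.29853431] ((0.5361356735229492, -0.21565181016921997), 0.01135626994073391)
w knob 160 [ 0.53940349 -0.16096808  0.09054892] [ 0.57086141 -0.14738431  0.11214442] ((0.5551324486732483, -0.1555950939655304), 0.01672133430838585)
w rim 717 [ 0.51034976 -0.21962947  0.08236853] [ 0.59689632 -0.12285999  0.08956181] ((0.5586493611335754, -0.1714877039194107), 0.04899268224835396)
s grip 111 [ 0.52729156 -0.21907119  0.24580149] [ 0.54521641 -0.20185177  0.2980264 ] ((0.5360070466995239, -0.21051214635372162), 0.009780083782970905)
s knob 174 [ 0.53886392 -0.17715188  0.09023536] [ 0.58519127 -0.14295961  0.11351044] ((0.5618821382522583, -0.16605962812900543), 0.0237862691283226)
s rim 209 [ 0.51299657 -0.21489511  0.08202206] [ 0.60932898 -0.12018971  0.08996239] ((0.5605624914169312, -0.16858570277690887), 0.05066252127289772)
sc grip 145 [ 0.52563121 -0.22464096  0.24453719] [ 0.54755669 -0.20110397  0.30103808] ((0.5365283489227295, -0.2123357206583023), 0.012425300665199757)
sc knob 37 [ 0.54313663 -0.1773628   0.09005179] [ 0.60557531 -0.1257884   0.11483551] ((0.5764220952987671, -0.1595343053340912), 0.033931221812963486)
sc rim 159 [ 0.5085452  -0.21836348  0.08204208] [ 0.60756281 -0.12053336  0.0899358 ] ((0.5598359107971191, -0.16776536405086517), 0.051422540098428726)
```

View pics/w6.png

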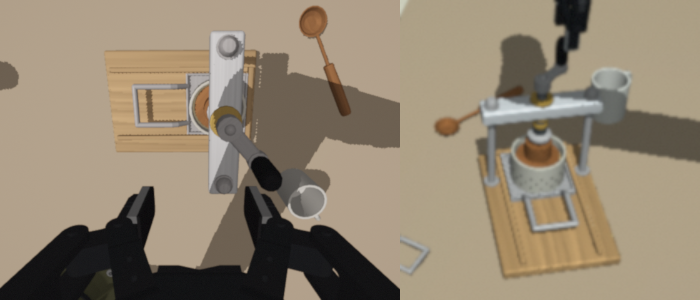

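The side view shows the mould with the follower under the foot, rim centre about (0.559, -0.170). The wrist view has the crank grip at (265,172), at (0.536, -0.2145). Its z range gives screw ≈ 7.13. Approach and pinch the grip.

send_rows(plan=[[6,0.2,-1.2,0,0,0,0],[6,0.3,-2.2,0,0,0,0],[6,0.3,-2.1,0,0,0,0],[6,0.1,-0.95,0,0,0,0],[6,0,0,-2,0,0,0],[6,0,0,-2.5,0,0,0],[6,0,0,-2.5,0,0,0],[6,0,0,-1,0,0,0]], force=25)

```text
t: 21.52
eef_pos: [0.5353, -0.214, 0.2456]
eef_rot: [0.986, 0.169, -0.002, -0.001]
force: [0.2, 0.3, -0.8]
grip_width: 0.699
grip_force: 0.0
```

send_rows(plan=[[6,0,0,0,0,0,0],[1.5,0,0,0,0,0,0],[1.5,0,0,0,0,0,0],[1.5,0,0,0,0,0,0],[1.5,0,0,0,0,0,0],[1.5,0,0,0,0,0,0],[1.5,0,0,0,0,0,0],[1.5,0,0,0,0,0,0]])

```text
t: 22.18
eef_pos: [0.5366, -0.2153, 0.2515]
eef_rot: [0.986, 0.169, 0.001, 0.001]
force: [0.2, -2.6, 6.5]
grip_width: 0.25
grip_force: 26.8
```

```bash
cat > arc.py <<'E'
import sys,json,numpy as np
from bench import get_obs
# args: cx cy step n_active [dz per rad]; start from the measured position
cx,cy,st,n=map(float,sys.argv[1:5]);c=np.array([cx,cy])
o=get_obs();e=np.array(o["eef_pos"]);d=e[:2]-c
th=np.arctan2(d[1],d[0]);r=np.hypot(*d);f=np.array(o["force"])
er=d/r;et=np.array([er[1],-er[0]])
print("t",o["t"],"th",np.degrees(th).round(1),"r",r.round(4),"z",e[2].round(4),"force on tool: radial",(f[:2]@er).round(1),"tangential(cw)",(f[:2]@et).round(1),"fz",f[2].round(1),"w",round(o["grip_width"],3))
a=th-st*np.arange(0,n+1);p=c+.05*np.c_[np.cos(a),np.sin(a)];D=np.diff(np.vstack([p[:1] if len(sys.argv)<6 else e[:2],p[1:]]),axis=0)*100
print([[1.5,round(x,2),round(y,2),round(-st*.127,2),0,0,0] for x,y in D])
E
python3 arc.py .56 -.171 .12 8
```

```text
t 22.1833 th -117.9 r 0.0501 z 0.2515 force on tool: radial 2.3 tangential(cw) -1.4 fz 6.5 w 0.25
[[1.5, np.float64(-0.51), np.float64(0.31), -0.02, 0, 0, 0], [1.5, np.float64(-0.47), np.float64(0.37), -0.02, 0, 0, 0], [1.5, np.float64(-0.42), np.float64(0.42), -0.02, 0, 0, 0], [1.5, np.float64(-0.37), np.float64(0.47), -0.02, 0, 0, 0], [1.5, np.float64(-0.31), np.float64(0.51), -0.02, 0, 0, 0], [1.5, np.float64(-0.25), np.float64(0.55), -0.02, 0, 0, 0], [1.5, np.float64(-0.18), np.float64(0.57), -0.02, 0, 0, 0], [1.5, np.float64(-0.11), np.float64(0.59), -0.02, 0, 0, 0]]
```

send_rows(plan=[[1.5,-0.51,0.31,-0.02,0,0,0],[1.5,-0.47,0.37,-0.02,0,0,0],[1.5,-0.42,0.42,-0.02,0,0,0],[1.5,-0.37,0.47,-0.02,0,0,0],[1.5,-0.31,0.51,-0.02,0,0,0],[1.5,-0.25,0.55,-0.02,0,0,0],[1.5,-0.18,0.57,-0.02,0,0,0],[1.5,-0.11,0.59,-0.02,0,0,0]])

```text
t: 22.85
eef_pos: [0.5108, -0.1769, 0.2499]
eef_rot: [0.986, 0.169, 0.002, 0.001]
force: [1.9, -1.4, 5.6]
grip_width: 0.245
grip_force: 26.7
```

```bash
sed -i 's/round(x,2)/float(round(x,2))/;s/round(y,2)/float(round(y,2))/' arc.py; python3 arc.py .56 -.171 .22 8
```

```text
t 22.85 th -173.2 r 0.0496 z 0.2499 force on tool: radial -1.7 tangential(cw) -1.6 fz 5.6 w 0.245
[[1.5, -0.01, 1.1, -0.03, 0, 0, 0], [1.5, 0.23, 1.07, -0.03, 0, 0, 0], [1.5, 0.46, 1.0, -0.03, 0, 0, 0], [1.5, 0.67, 0.87, -0.03, 0, 0, 0], [1.5, 0.84, 0.71, -0.03, 0, 0, 0], [1.5, 0.97, 0.51, -0.03, 0, 0, 0], [1.5, 1.06, 0.28, -0.03, 0, 0, 0], [1.5, 1.1, 0.04, -0.03, 0, 0, 0]]
```

send_rows(plan=[[1.5,-0.01,1.1,-0.03,0,0,0],[1.5,0.23,1.07,-0.03,0,0,0],[1.5,0.46,1.0,-0.03,0,0,0],[1.5,0.67,0.87,-0.03,0,0,0],[1.5,0.84,0.71,-0.03,0,0,0],[1.5,0.97,0.51,-0.03,0,0,0],[1.5,1.06,0.28,-0.03,0,0,0],[1.5,1.1,0.04,-0.03,0,0,0]])

```text
t: 23.52
eef_pos: [0.5637, -0.1208, 0.2476]
eef_rot: [0.986, 0.169, 0.001, 0.001]
force: [-0.9, -1.9, 8.9]
grip_width: 0.246
grip_force: 27.2
```

```bash
python3 arc.py .56 -.171 .22 8
```

```text
t 23.5167 th 85.7 r 0.0503 z 0.2476 force on tool: radial -2.0 tangential(cw) -0.7 fz 8.9 w 0.246
[[1.5, 1.08, -0.2, -0.03, 0, 0, 0], [1.5, 1.01, -0.43, -0.03, 0, 0, 0], [1.5, 0.89, -0.64, -0.03, 0, 0, 0], [1.5, 0.73, -0.82, -0.03, 0, 0, 0], [1.5, 0.53, -0.96, -0.03, 0, 0, 0], [1.5, 0.31, -1.05, -0.03, 0, 0, 0], [1.5, 0.07, -1.1, -0.03, 0, 0, 0], [1.5, -0.17, -1.08, -0.03, 0, 0, 0]]
```

send_rows(plan=[[1.5,1.08,-0.2,-0.02,0,0,0],[1.5,1.01,-0.43,-0.03,0,0,0],[1.5,0.89,-0.64,-0.02,0,0,0],[1.5,0.73,-0.82,-0.03,0,0,0],[1.5,0.53,-0.96,-0.02,0,0,0],[1.5,0.31,-1.05,-0.03,0,0,0],[1.5,0.07,-1.1,-0.02,0,0,0],[1.5,-0.17,-1.08,-0.03,0,0,0]])

```text
t: 24.18
eef_pos: [0.61, -0.1832, 0.246]
eef_rot: [0.986, 0.17, 0.003, 0.001]
force: [4.5, 1.3, 9.1]
grip_width: 0.248
grip_force: 27.2
```

```bash
python3 arc.py .56 -.171 .22 8
```

```text
t 24.1833 th -13.7 r 0.0515 z 0.246 force on tool: radial 4.0 tangential(cw) -2.3 fz 9.1 w 0.248
[[1.5, -0.38, -1.03, -0.03, 0, 0, 0], [1.5, -0.59, -0.92, -0.03, 0, 0, 0], [1.5, -0.78, -0.77, -0.03, 0, 0, 0], [1.5, -0.93, -0.58, -0.03, 0, 0, 0], [1.5, -1.03, -0.37, -0.03, 0, 0, 0], [1.5, -1.09, -0.13, -0.03, 0, 0, 0], [1.5, -1.09, 0.11, -0.03, 0, 0, 0], [1.5, -1.04, 0.34, -0.03, 0, 0, 0]]
```

send_rows(plan=[[1.5,-0.38,-1.03,-0.02,0,0,0],[1.5,-0.59,-0.92,-0.03,0,0,0],[1.5,-0.78,-0.77,-0.02,0,0,0],[1.5,-0.93,-0.58,-0.03,0,0,0],[1.5,-1.03,-0.37,-0.02,0,0,0],[1.5,-1.09,-0.13,-0.03,0,0,0],[1.5,-1.09,0.11,-0.02,0,0,0],[1.5,-1.04,0.34,-0.03,0,0,0]])

```text
t: 24.85
eef_pos: [0.5389, -0.2174, 0.2433]
eef_rot: [0.986, 0.169, 0.002, 0.001]
force: [2.6, -0.4, 7.1]
grip_width: 0.249
grip_force: 27.0
```

```bash
python3 arc.py .56 -.171 .12 8 1
```

```text
t 24.85 th -114.5 r 0.051 z 0.2433 force on tool: radial -0.7 tangential(cw) -2.5 fz 7.1 w 0.249
[[1.5, -0.49, 0.37, -0.02, 0, 0, 0], [1.5, -0.49, 0.34, -0.02, 0, 0, 0], [1.5, -0.45, 0.4, -0.02, 0, 0, 0], [1.5, -0.4, 0.45, -0.02, 0, 0, 0], [1.5, -0.34, 0.49, -0.02, 0, 0, 0], [1.5, -0.28, 0.53, -0.02, 0, 0, 0], [1.5, -0.21, 0.56, -0.02, 0, 0, 0], [1.5, -0.14, 0.58, -0.02, 0, 0, 0]]
```

send_rows(plan=[[1.5,-0.49,0.37,-0.01,0,0,0],[1.5,-0.49,0.34,-0.02,0,0,0],[1.5,-0.45,0.4,-0.01,0,0,0],[1.5,-0.4,0.45,-0.02,0,0,0],[1.5,-0.34,0.49,-0.01,0,0,0],[1.5,-0.28,0.53,-0.02,0,0,0],[1.5,-0.21,0.56,-0.01,0,0,0],[1.5,-0.14,0.58,-0.02,0,0,0]])

```text
t: 25.52
eef_pos: [0.5112, -0.1799, 0.2421]
eef_rot: [0.986, 0.169, 0.002, 0.001]
force: [2.0, -3.4, 6.6]
grip_width: 0.247
grip_force: 26.9
```

```bash
python3 arc.py .56 -.171 .12 8 1
```

```text
t 25.5167 th -169.7 r 0.0496 z 0.2421 force on tool: radial -1.4 tangential(cw) -3.7 fz 6.6 w 0.247
[[1.5, -0.12, 0.59, -0.02, 0, 0, 0], [1.5, -0.0, 0.6, -0.02, 0, 0, 0], [1.5, 0.07, 0.6, -0.02, 0, 0, 0], [1.5, 0.14, 0.58, -0.02, 0, 0, 0], [1.5, 0.21, 0.56, -0.02, 0, 0, 0], [1.5, 0.28, 0.53, -0.02, 0, 0, 0], [1.5, 0.34, 0.49, -0.02, 0, 0, 0], [1.5, 0.4, 0.45, -0.02, 0, 0, 0]]
```

send_rows(plan=[[1.5,-0.12,0.59,-0.01,0,0,0],[1.5,0,0.6,-0.02,0,0,0],[1.5,0.07,0.6,-0.01,0,0,0],[1.5,0.14,0.58,-0.02,0,0,0],[1.5,0.21,0.56,-0.01,0,0,0],[1.5,0.28,0.53,-0.02,0,0,0],[1.5,0.34,0.49,-0.01,0,0,0],[1.5,0.4,0.45,-0.02,0,0,0]])

```text
t: 26.18
eef_pos: [0.5242, -0.1369, 0.241]
eef_rot: [0.986, 0.168, 0.001, 0.002]
force: [-0.3, -6.4, 6.9]
grip_width: 0.248
grip_force: 27.0
```

```bash
python3 arc.py .56 -.171 .12 8 1
```

```text
t 26.1833 th 136.4 r 0.0494 z 0.241 force on tool: radial -4.2 tangential(cw) -4.8 fz 6.9 w 0.248
[[1.5, 0.4, 0.45, -0.02, 0, 0, 0], [1.5, 0.48, 0.35, -0.02, 0, 0, 0], [1.5, 0.52, 0.29, -0.02, 0, 0, 0], [1.5, 0.55, 0.23, -0.02, 0, 0, 0], [1.5, 0.58, 0.16, -0.02, 0, 0, 0], [1.5, 0.59, 0.09, -0.02, 0, 0, 0], [1.5, 0.6, 0.02, -0.02, 0, 0, 0], [1.5, 0.6, -0.05, -0.02, 0, 0, 0]]
```

send_rows(plan=[[1.5,0.42,0.42,-0.01,0,0,0],[1.5,0.48,0.35,-0.02,0,0,0],[1.5,0.52,0.29,-0.01,0,0,0],[1.5,0.55,0.23,-0.02,0,0,0],[1.5,0.58,0.16,-0.01,0,0,0],[1.5,0.59,0.09,-0.02,0,0,0],[1.5,0.6,0.02,-0.01,0,0,0],[1.5,0.6,-0.05,-0.02,0,0,0]])

```text
t: 26.85
eef_pos: [0.5663, -0.1213, 0.2401]
eef_rot: [0.986, 0.169, -0.001, 0.001]
force: [-6.7, -0.7, 11.0]
grip_width: 0.249
grip_force: 27.3
```

```bash
python3 arc.py .56 -.171 .06 8 1
```

```text
t 26.85 th 82.8 r 0.0501 z 0.2401 force on tool: radial -1.5 tangential(cw) -6.6 fz 11.0 w 0.249
[[1.5, 0.29, -0.06, -0.01, 0, 0, 0], [1.5, 0.29, -0.06, -0.01, 0, 0, 0], [1.5, 0.29, -0.08, -0.01, 0, 0, 0], [1.5, 0.28, -0.1, -0.01, 0, 0, 0], [1.5, 0.28, -0.12, -0.01, 0, 0, 0], [1.5, 0.27, -0.13, -0.01, 0, 0, 0], [1.5, 0.26, -0.15, -0.01, 0, 0, 0], [1.5, 0.25, -0.16, -0.01, 0, 0, 0]]
```

send_rows(plan=[[1.5,0.29,-0.06,-0.01,0,0,0],[1.5,0.29,-0.06,0,0,0,0],[1.5,0.29,-0.08,-0.01,0,0,0],[1.5,0.28,-0.1,0,0,0,0],[1.5,0.28,-0.12,-0.01,0,0,0],[1.5,0.27,-0.13,0,0,0,0],[1.5,0.26,-0.15,-0.01,0,0,0],[1.5,0,0,0,0,0,0]])

```text
t: 27.52
eef_pos: [0.5861, -0.1274, 0.2396]
eef_rot: [0.986, 0.169, -0.0, -0.0]
force: [-6.3, 3.5, 11.6]
grip_width: 0.247
grip_force: 27.5
```

```bash
python3 arc.py .56 -.171 .06 8 1
```

```text
t 27.5167 th 59.1 r 0.0509 z 0.2396 force on tool: radial -0.2 tangential(cw) -7.2 fz 11.6 w 0.247
[[1.5, 0.21, -0.24, -0.01, 0, 0, 0], [1.5, 0.24, -0.18, -0.01, 0, 0, 0], [1.5, 0.23, -0.19, -0.01, 0, 0, 0], [1.5, 0.22, -0.2, -0.01, 0, 0, 0], [1.5, 0.21, -0.22, -0.01, 0, 0, 0], [1.5, 0.19, -0.23, -0.01, 0, 0, 0], [1.5, 0.18, -0.24, -0.01, 0, 0, 0], [1.5, 0.16, -0.25, -0.01, 0, 0, 0]]
```

Grip force is 7.2 N tangential, about 2.4 rad past contact, so roughly 40 N at the foot. That is snug; let go and rise.

send_rows(plan=[[5,0,0,0,0,0,0],[5,0,0,0,0,0,0],[5,0,0,0,0,0,0],[5,0,0,0,0,0,0],[5,0,0,0,0,0,0],[5,0,0,1,0,0,0],[5,0,0,2,0,0,0],[5,0,0,2.5,0,0,0]])

```text
t: 28.18
eef_pos: [0.586, -0.1278, 0.2921]
eef_rot: [0.986, 0.169, -0.002, -0.0]
force: [0.3, -0.2, 0.4]
grip_width: 0.584
grip_force: 0.0
```

send_rows(plan=[[5,0,0,3,0,0,0],[5,-0.5,1,2,0,0,0],[5,-1,3,0,0,0,0],[5,-1,3,0,0,0,0],[5,-1,3,0,0,0,0],[5,-0.5,2,0,0,0,0],[5,0,0,0,0,0,0],[5,0,0,0,0,0,0]])

```text
t: 28.85
eef_pos: [0.5464, -0.0071, 0.3436]
eef_rot: [0.985, 0.17, 0.001, 0.0]
force: [-0.2, -0.7, -0.0]
grip_width: 0.583
grip_force: 0.0
```

Run:
```python
from h import *
from scipy.optimize import least_squares
o=get_obs();print(o["t"],o["eef_pos"],o["force"])
sd,_,Q=cloud("side");im,_,P=cloud("wrist")
save("w8",np.hstack([cv2.resize(im,(400,300)),cv2.resize(sd[120:320,260:460],(300,300))]))
for n,im,P in (("w",im,P),("s",sd,Q)):
    I=im.astype(int);p=P[(np.linalg.norm(P[...,:2]-[.60,-.14],axis=2)<.05)&(P[...,2]>.23)&(P[...,2]<.295)&(I.max(2)<75)]
    if len(p)>9: print(n,"grip",len(p),p.min(0),p.max(0),cv2.minEnclosingCircle(p[:,:2].astype(np.float32)))
    p=P[(np.linalg.norm(P[...,:2]-[.56,-.17],axis=2)<.06)&(abs(P[...,2]-.086)<.004)]
    if len(p)>9: print(n,"rim",len(p),cv2.minEnclosingCircle(p[:,:2].astype(np.float32)))
```

```text
28.85 [ 0.54641523 -0.0071003   0.34361529] [-0.18536248 -0.73552422 -0.02853191]
w grip 1925 [ 0.5545631  -0.1602304   0.23000261] [ 0.59224675 -0.11603828  0.2864921 ] ((0.5706003904342651, -0.13854330778121948), 0.027072640135884285)
w rim 888 ((0.5585127472877502, -0.17067350447177887), 0.04893775284290314)
s grip 162 [ 0.5730285  -0.15352991  0.23120256] [ 0.59316327 -0.11485313  0.28568121] ((0.5803295373916626, -0.13419151306152344), 0.02044430375099182)
s rim 201 ((0.5624773502349854, -0.1706889569759369), 0.051195427775382996)
```

View pics/w8.png

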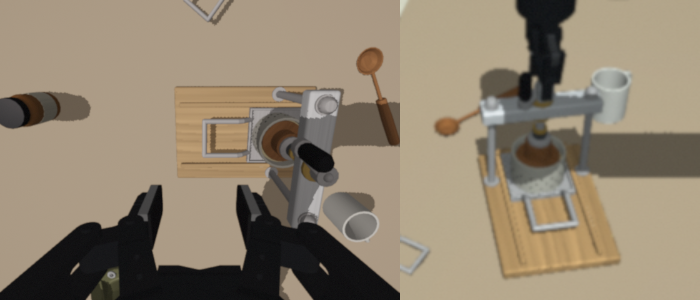

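The pictures show the foot on the follower's knob, the mould centred on the screw axis, the tray against the stop, and the gripper clear. Handing in.

```bash
python3 -c "
from bench import *
print(job_done())"
```

```text
the job is handed in; nothing more can be done
None
```

I handed the job in at about 29 s of robot time: the follower lies flat on the cheese, the tray is home against the stop, and the screw is snugged at about 7 N on the grip (an estimated 40 N under the foot); the arm is clear, the jar, mug and spoon were not touched, and the hand-in gave no verdict.

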